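# Seat the fume extractor's filter cell on its keyed spigot

## Robot

A 6-joint arm with a two-finger parallel gripper is mounted at the origin on the work surface. World frame = base frame: x ahead of the robot, y to its left, z up, the work surface at z = 0. Lengths are in mm, angles in rad, forces in N, time in s.
With the tool pointing down it reaches from about 300 to 775 mm from the base axis. Payload 14.6 kg.
Tool frame: the origin (TCP) lies at the very end of the fingers, on their centre line; the grasp point (between the pads) lies 19 mm behind it; z points along the fingers, y is the line along which they close (so a half turn about z gives the same grasp; the last joint's range is limited). The gripper opens to 94 mm and grips with 3 to 60 N. Pads are 16 mm wide; open, the fingers measure 119 mm over their backs; the gripper's body (75 mm by 177 mm) begins 78 mm behind the grasp point.
Start: joints at [1.058, 0.3, 1.521, -0, 1.321, -0.067], TCP at [237.145, 496.237, 205.446] pointing down, gripper open.
Joint ranges: [-3.03, 3.03], [-0.79, 2.21], [0.23, 2.52], [-1.04, 4.18], [0, 3.07], [-2.55, 2.55]. Speed limits (rad/s): [2.22, 2.22, 2.57, 3.14, 3.14, 3.14].

## Interface

Orientations are given as [roll, pitch, yaw] about the fixed x, y, z axes, in that order (R = Rz(yaw) Ry(pitch) Rx(roll)).
In Python, from cell import manip, optics gives the robot as it stands.
- The arm moves only by the shell command python3 -m crank 'ROWS' [FORCE]. ROWS is JSON, a list of rows, each a list of 7 numbers: the opening in per cent of the stroke, from 0 (shut) to 100 (fully open), then the shift along the tool's x, y, z in mm, then the turn, a rotation vector about the tool's x, y, z in rad. A call has 1 to 10 rows; each row is the pose to reach, as a shift and turn from the pose commanded when the call began, along the tool's axes at that moment; what a row does not reach only later rows make up. A row lasts 1/10 s, in which the tool goes at most 50 mm and 8.59 degrees, less where a joint would pass 70% of its speed; a pose out of reach is approached as far as the arm can. A call with a gripper value outside its range is refused whole. The fingers move at their own pace and stop on an object; FORCE is the grip in N (left out, the last holds). Time passes only in rows, so rows that repeat a pose let the fingers close. It gives the time, the measured TCP pose, the force, the opening and the grip force at its end, in the units of the state.
- manip.read_state(): the state, without advancing time (a new reading comes with each control period).
- optics.camera(name): name is "side" or "top" or "wrist"; returns (picture, depth): 420x560x3 uint8, red, green, blue; 420x560 float32, mm along the optical axis (not along the pixel's ray), 0 where there is no reading.
- optics.calibration(name): a dict with "camera_matrix" (3x3 intrinsics, pixels), "k1" (the pictures are not rectified: a ray, as slopes to the right and down, at radius r is drawn at 1 + k1 r^2 times it, then the intrinsics apply), "R" (3x3) and "t" (3): a world point X has camera coordinates R X + t. Camera axes: x right, y down, z forward; pixel columns grow to the right and rows downward; lengths in mm; the calibration is good to about 2 mm. A picture is of the moment at which its call begins: read the wrist's pose just before it. calibration takes no time and is no camera call; for the wrist camera it gives the pose at the moment of the call.
- manip.sign_off(): hands the job in; it is judged then, once.
The state is a dict: "clock": time; "joints": joint angles; "qd": joint speeds; "effort": joint torques, N m; "eef_pos": TCP position; "eef_rot": TCP orientation; "wrist_force": force on the tool from outside, world axes, zero at the start; "moment": the same for the moment, N m; "finger_gap": finger opening in mm; "finger_force": force on a finger pad.
Only numpy, scipy, OpenCV 4.12 (cv2) and the standard library are available. Lean on these libraries where they do the work, as an engineer would, in place of code of your own. Each camera call takes 0.05 s, during which the arm holds its last target. There are 200 camera calls.

## Task

Pull the solder-fume extractor's filter drawer open to its stop. The round filter cell inside has only been set loosely on its spigot: turn its knurled collar (clockwise from above is the short way) until the hidden keyways drop over the pins, then push it fully home against the sprung seal with the gripper and finish while still holding it pressed down there. Leave the drawer open and do not disturb the tray, cup and screwdriver.

Things in the scene. Friction and masses are not known exactly. Their poses are not given: they have to be found in the camera images.
- extractor: Light grey box-shaped bench fume extractor with a round fan grille on top, 250 deep (x) x 212 wide (y) x 130 mm high, fixed to the bench, its place and yaw vary. Origin on the bench at the middle of the foot of its front face; its own -x points out of the front (towards the robot), z up. The filter drawer fills the front.
- drawer (a joint): Travel of the filter drawer along the extractor's -x, in m: 0 closed, 0.18 at its stop; about 2.5 N of friction, stays where left. The blue front is 184 mm wide, 16 to 112 mm above the bench. Behind it an open tray: floor 18 mm above the bench, side walls only 34 mm above the bench and 162 mm apart inside.
- drawer_handle (a point): Middle of the drawer's steel bar handle: round bar 10 mm thick, 90 mm long along the drawer's y, level, 92 mm above the bench, its axis 45 mm in front of the drawer's front panel (40 mm free gap behind the bar), 38 mm below the extractor's top. Moves with the drawer; its axes are the drawer's (-x is the opening direction).
- filter_cell: Loose filter cell: knurled aluminium collar, 56 to 58 mm outside diameter, 36 mm high, 0.13 to 0.24 kg, closed on top by a round white mesh. Origin: centre of its underside, z up. It stands upright over the brass spigot in the drawer, 85 mm behind the outer face of the drawer's front, so it is hidden until the drawer is open. At the start its underside rests on the pins, 20 mm above home.
- collar (a point): Point on the filter cell's axis 28 mm above its underside, 8 mm below its top, a good grip height. Inside the cell's foot, unseen, are three equal keyways 11 mm wide, 120 degrees apart. A clockwise turn (from above) of 0.3 to 1.4 rad from the start brings them over the pins, within about 0.1 rad; the exact angle is not known. Free or lightly pushed, the cell then drops 14 mm onto the seal.
- pins (a point): Point on the spigot's axis level with the tops of its three radial steel pins, 6 mm thick, 120 degrees apart, 20 mm above seat; moves with the drawer, axes as the drawer's. These axes do not tell where the pins point; the pins do not turn.
- seat (a point): Point on the spigot's axis where the cell's underside is when fully home, 30 mm above the bench; moves with the drawer, axes as the drawer's. The cell's underside is 20 mm above it on the pins, 6 mm above when dropped onto the unpressed seal, 0 when home. The spigot is a brass post 33 mm in diameter, top 28 mm above this point; the cell has 1.5 to 2 mm of sideways play on it.
- seal (a joint): Compression of the orange sprung seal ring (64 mm in diameter, 5 mm thick, around the spigot) in m: 0 up, 0.006 pressed down to its stop. The spring takes 3 N to start and 12 N at the stop; released, it lifts the cell again.
- parts_tray: Bystander: clear plastic tray with compartments, 160 x 110 x 30 mm, origin under its centre, beside the drawer on the extractor's +y side.
- tip_cup: Bystander: white cup, 64 mm across, 60 mm high, origin under its centre, beside the drawer on the extractor's -y side.
- screwdriver: Bystander: screwdriver 160 mm long lying on the bench, on the extractor's -y side, nearer the robot than the cup; origin under the middle of its length.

How it is judged (in metres and radians):
On the way, in this order (a step that is already met when the one before it is completed fails the run):
1. the drawer is pulled open to its stop, the cell still up on the pins (value of joint drawer above 0.165 m and z of filter_cell in the frame of seat above 0.016 m), for 0.1 s.
2. the collar has been turned until its keyways have dropped over the pins (z of filter_cell in the frame of seat below 0.008 m and horizontal distance between filter_cell and seat below 0.004 m and angle between filter_cell's own z axis and vertical below 0.1 rad), for 0.1 s.
At the end, for the whole second after the job is handed in: Drawer open at least 155 of 180 mm; filter cell upright (0.08 rad), within 4 mm of its spigot's axis, underside within 2 mm of fully home, seal pressed at least 4.2 of 6 mm, and the fingers still holding it there (3 N or more) through the last second (value of joint drawer above 0.155 m and z of filter_cell in the frame of seat below 0.002 m and horizontal distance between filter_cell and seat below 0.004 m and angle between filter_cell's own z axis and vertical below 0.08 rad and value of joint seal above 0.0042 m and contact force between the fingers and filter_cell above 3 N); the arm keeps its last pose, push and grip.
It fails at once if the parts tray is disturbed (moved over 20 mm) (distance of parts_tray from where it was at the start of the episode above 0.02 m).
It fails at once if the cup is disturbed (moved over 20 mm) (distance of tip_cup from where it was at the start of the episode above 0.02 m).
It fails at once if the screwdriver is disturbed (moved over 20 mm) (distance of screwdriver from where it was at the start of the episode above 0.02 m).
It also fails if it takes over 54 s, if anything falls off the work surface, if the arm or the gripper's body presses on something with over 40 N, if the wrist force passes 120 N, or if a joint passes its speed limit or range.

## Working session

There is one attempt and no reset: what is moved stays moved. The work goes in short steps, Python scripts to look and compute and a shell command to move; the robot and the scene stay as the last step left them, time stands still between calls to the robot, and variables do not carry over. Pictures are saved under pics/ and viewed, at most 10 in all, crops included, and the job is handed in when it is done.

```bash
ls; mkdir -p pics
python3 - <<'E'
from cell import manip, optics
import cv2, numpy as np
s=manip.read_state(); print({k:np.round(v,3).tolist() for k,v in s.items()})
a=[]
for n in ["side","top"]:
    p,d=optics.camera(n); np.savez(f"pics/{n}0.npz",p=p,d=d); cv2.imwrite(f"pics/{n}0.png",p[:,:,::-1])
    c=optics.calibration(n); print(n,c)
E
```

```text
pics
{'clock': 0.0, 'joints': [1.058, 0.301, 1.522, -0.0, 1.321, -0.067], 'qd': [-0.001, 0.0, 0.001, -0.0, 0.001, -0.0], 'effort': [-0.001, -53.182, -35.273, 0.071, 0.025, -0.0], 'eef_pos': [237.049, 496.013, 204.865], 'eef_rot': [-3.14, -0.0, 2.696], 'wrist_force': [0.415, 0.197, -0.959], 'moment': [0.013, 0.004, -0.002], 'finger_force': 0.0, 'finger_gap': 94.106}
side {'camera_matrix': array([[498.02330201,   0.        , 284.09488786],
       [  0.        , 498.02330201, 205.47302017],
       [  0.        ,   0.        ,   1.        ]]), 'k1': 0.006690893756096345, 'R': array([[ 0.95761931, -0.28710398, -0.02316404],
       [-0.18851557, -0.56391266, -0.80403009],
       [ 0.21777774,  0.77432152, -0.59413722]]), 't': array([-590.81184369,  180.74400655,  843.25443261])}
top {'camera_matrix': array([[398.64979531,   0.        , 272.35246668],
       [  0.        , 398.64979531, 206.00769775],
       [  0.        ,   0.        ,   1.        ]]), 'k1': -0.11645036226470064, 'R': array([[ 0.00195296, -0.99974921,  0.02230926],
       [-0.99580483, -0.00398519, -0.09141588],
       [ 0.09148186, -0.02203713, -0.99556287]]), 't': array([ -7.08288882, 621.5891845 , 949.71732128])}
```

View pics/top0.png

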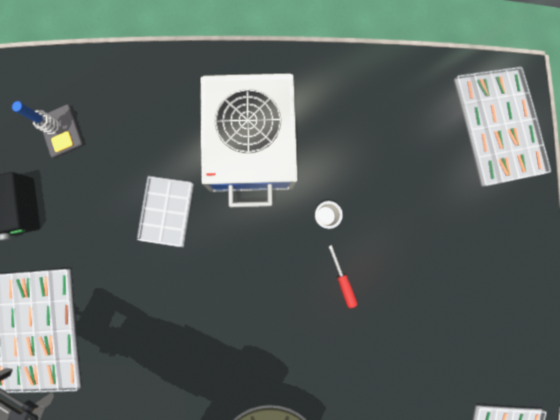

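View pics/side0.png

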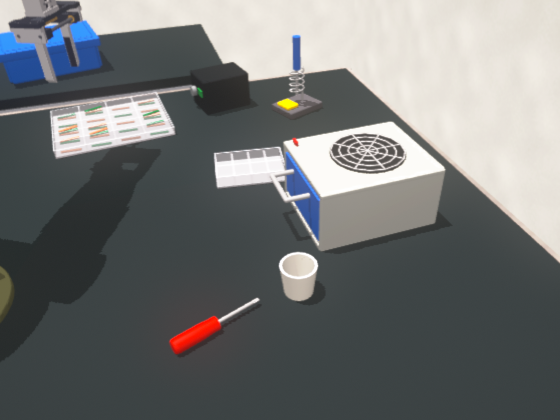

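Top view: the extractor's roof runs from (201,75) to (297,182), the handle bar is at about (229..271,205), the cup at (329,214), the tray at (165,211) and the screwdriver at (343,277). The side view agrees: drawer closed, handle free.

```bash
cat > h.py <<'E'
from cell import manip, optics
import cv2, numpy as np
from scipy.spatial.transform import Rotation as Ro
def ray(c,uv):
    K=c["camera_matrix"]; uv=np.atleast_2d(uv).astype(float)
    p=cv2.undistortPoints(uv.reshape(-1,1,2),K,np.array([c["k1"],0,0,0,0.])).reshape(-1,2)
    return np.c_[p,np.ones(len(p))]
def plane(c,uv,z):
    r=ray(c,uv)@c["R"]; o=-c["R"].T@c["t"]
    return o+r*((z-o[2])/r[:,2])[:,None]
def world(c,uv,d):
    return (ray(c,uv)*np.asarray(d).reshape(-1,1)-c["t"])@c["R"]
def proj(c,X):
    return cv2.projectPoints(np.atleast_2d(X).astype(float),cv2.Rodrigues(c["R"])[0],c["t"],c["camera_matrix"],np.array([c["k1"],0,0,0,0.]))[0].reshape(-1,2)
def totool(s,v): # world vector -> tool axes
    return Ro.from_euler('xyz',s["eef_rot"]).inv().apply(v)
E
python3 - <<'E'
from h import *
f=np.load("pics/top0.npz"); c=optics.calibration("top"); d=f["d"]
v,u=np.mgrid[0:420,0:560]; X=world(c,np.c_[u.ravel(),v.ravel()],d.ravel())
ok=d.ravel()>0
reg=(u.ravel()>185)&(u.ravel()<310)&(v.ravel()>60)&(v.ravel()<215)&ok
roof=X[reg&(abs(X[:,2]-130)<8)]
print(len(roof),roof[:,2].mean(),cv2.minAreaRect(roof[:,:2].astype(np.float32)))
m=reg&(v.ravel()>188)&(X[:,2]>70)&(X[:,2]<115)
h=X[m]; print(len(h))
# bar pixels: front-most strip
g=h[h[:,0]<h[:,0].min()+14]; print(g.mean(0),g.min(0),g.max(0))
b=g[:,:2]; vx=cv2.fitLine(b.astype(np.float32),cv2.DIST_HUBER,0,.01,.01).ravel(); print(vx)
print(plane(c,[[201,75],[293,74],[297,181],[202,183]],130), plane(c,[[229,205],[271,205]],97))
print("cup",plane(c,[329,214],60),"tray",plane(c,[[149,177],[193,182],[183,246],[138,240]],30),"sd",plane(c,[[331,247],[352,306]],10))
E
```

```text
10062 131.36142205639172 ((790.3704833984375, 52.602230072021484), (253.90237426757812, 212.89817810058594), 1.6751816272735596)
298
[619.18936966  47.15504194  96.28377709] [612.89701214  -3.03601728  90.58258548] [626.70098173  95.40520578 100.66382338]
[ 1.9898487e-02 -9.9980199e-01  6.1874622e+02  6.9883499e+01]
[[913.84811451 161.55461736 130.        ]
 [917.629793   -49.9328506  130.        ]
 [668.15930991 -57.5159609  130.        ]
 [662.73031246 152.64792417 130.        ]] [[617.2292586   95.13776751  97.        ]
 [617.61476978  -0.62672794  97.        ]]
cup [[ 600.12729936 -139.63661348   60.        ]] tray [[692.47973389 300.87695771  30.        ]
 [680.13132291 190.60586204  30.        ]
 [522.89331292 212.05679823  30.        ]
 [536.59032867 323.6284801   30.        ]] sd [[ 521.20006295 -152.19454136   10.        ]
 [ 374.56863434 -204.11181128   10.        ]]
```

Run:
```python
from h import *
s=manip.read_state()
print(totool(s,np.array([618.8,47.4,150])-s["eef_pos"]), s["eef_rot"][2]-1.6)
```

```text
[-537.91223833 -240.13264878   55.13201272] 1.0958221591682853
```

```bash
python3 -m crank '[[70,-40,-18,0,0,0,0.08],[50,-80,-36,0,0,0,0.16],[45,-120,-54,0,0,0,0.24],[45,-160,-72,0,0,0,0.32],[45,-200,-90,0,0,0,0.4],[45,-240,-108,0,0,0,0.48],[45,-280,-126,0,0,0,0.56],[45,-320,-143,0,0,0,0.64],[45,-360,-161,0,0,0,0.72],[45,-400,-179,0,0,0,0.8]]' 40
python3 - <<'E'
from h import *
s=manip.read_state()
print(totool(s,np.array([618.8,47.4,150])-s["eef_pos"]), s["eef_rot"][2]-1.6)
E
```

```text
clock: 1.1
eef_pos: [521.7, 160.6, 205.2]
eef_rot: [-3.141, -0.0, 1.892]
wrist_force: [-0.2, 0.8, 0.5]
finger_gap: 41.8
finger_force: 0.0
[-138.1348946    56.35478159   55.21430047] 0.292456555098886
```

```bash
python3 -m crank '[[45,-35,14,0,0,0,0.08],[45,-70,28,0,0,0,0.16],[45,-105,42,0,0,0,0.24],[45,-138,56,0,0,0,0.29],[45,-138,56,25,0,0,0.29],[45,-138,56,50,0,0,0.29],[45,-138,56,50,0,0,0.29]]'
python3 - <<'E'
from h import *
s=manip.read_state()
print(totool(s,np.array([618.8,47.4,73])-s["eef_pos"]), s["eef_rot"][2]-1.6)
p,d=optics.camera("wrist"); cv2.imwrite("pics/w1.png",p[:,:,::-1])
c=optics.calibration("wrist"); print(c["R"],c["t"], proj(c,[[618.8,2.4,92],[618.8,92.4,92]]))
E
```

```text
clock: 1.8
eef_pos: [616.5, 49.1, 151.7]
eef_rot: [-3.135, -0.0, 1.605]
wrist_force: [0.3, 0.2, 0.8]
finger_gap: 42.5
finger_force: 0.0
[-1.78608667  2.78763041 78.7086227 ] 0.005371289975664162
[[ 0.99938358  0.03474488 -0.00502487]
 [ 0.03487843 -0.96638823  0.25471019]
 [ 0.0039939  -0.25472844 -0.96700438]] [-617.50021425   12.99916667  352.24754338] [[280.83521727 290.66249019]
 [285.5588201  168.40771247]]
```

View pics/w1.png

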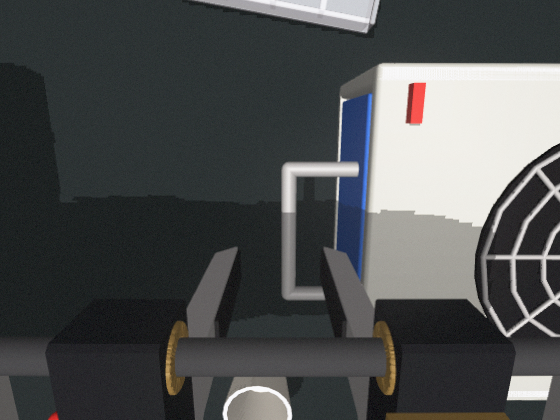

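The wrist view shows the bar at u≈289 (v 165–297), about 5 px right of prediction, so its x is about 622. The fingers straddle it.

```bash
python3 -m crank '[[45,-2,6,15,0,0,0],[45,-2,6,35,0,0,0],[45,-2,6,55,0,0,0],[45,-2,6,70,0,0,0],[45,-2,6,79,0,0,0],[45,-2,6,79,0,0,0],[8,-2,6,79,0,0,0],[5,-2,6,79,0,0,0],[5,-2,6,79,0,0,0],[5,-2,6,79,0,0,0]]' 40
```

```text
clock: 2.85
eef_pos: [624.1, 47.6, 76.9]
eef_rot: [3.141, 0.0, 1.606]
wrist_force: [-18.7, -0.5, 6.5]
finger_gap: 13.8
finger_force: 9.4
```

```bash
python3 -m crank '[[5,0,-2,0,0,0,0],[5,0,-10,0,0,0,0],[5,0,-25,0,0,0,0],[5,0,-45,0,0,0,0],[5,0,-70,0,0,0,0],[5,0,-95,0,0,0,0],[5,0,-120,0,0,0,0],[5,0,-145,0,0,0,0],[5,0,-160,0,0,0,0],[5,0,-168,0,0,0,0]]'
```

```text
clock: 3.85
eef_pos: [455.3, 41.8, 76.8]
eef_rot: [3.14, -0.0, 1.606]
wrist_force: [3.5, 1.1, -1.4]
finger_gap: 8.8
finger_force: 40.0
```

```bash
python3 -m crank '[[5,0,-4,0,0,0,0],[5,0,-8,0,0,0,0],[5,0,-11,0,0,0,0],[5,0,-13,0,0,0,0],[5,0,-14,0,0,0,0],[5,0,-14,0,0,0,0]]'
```

```text
clock: 4.45
eef_pos: [442.6, 41.3, 76.8]
eef_rot: [3.141, -0.0, 1.606]
wrist_force: [0.3, 2.7, 7.6]
finger_gap: 8.9
finger_force: 40.0
```

```bash
python3 -m crank '[[5,0,-1.5,0,0,0,0],[5,0,-3,0,0,0,0],[5,0,-3,0,0,0,0]]';python3 -m crank '[[5,0,-1,0,0,0,0],[5,0,-2,0,0,0,0],[5,0,-2,0,0,0,0]]'
```

```text
clock: 4.75
eef_pos: [441.9, 41.3, 76.9]
eef_rot: [3.135, -0.0, 1.606]
wrist_force: [20.5, 4.8, -10.1]
finger_gap: 8.3
finger_force: 40.0
clock: 5.05
eef_pos: [441.9, 41.3, 77.0]
eef_rot: [3.13, -0.0, 1.605]
wrist_force: [38.3, 6.3, -24.9]
finger_gap: 8.9
finger_force: 40.0
```

```bash
python3 -m crank '[[5,0,3,0,0,0,0],[40,0,4,0,0,0,0],[40,0,4,0,0,0,0],[40,0,4,0,0,0,0],[40,0,4,-20,0,0,0],[40,0,4,-45,0,0,0],[60,0,4,-75,0,0,0],[80,0,25,-85,0,0,0],[100,0,60,-85,0,0,0],[100,0,95,-85,0,0,0]]';python3 -m crank '[[100,0,20,0,0,0,0],[100,0,37,0,0,0,0],[100,0,37,0,0,0,0],[100,0,37,0,0,0,0]]'
python3 - <<'E'
from h import *
p,d=optics.camera("wrist"); c=optics.calibration("wrist"); cv2.imwrite("pics/w2.png",p[:,:,::-1]); np.savez("pics/w2.npz",p=p,d=d,**c)
print(proj(c,[572,45.7,86]))
E
```

```text
clock: 6.05
eef_pos: [533.1, 44.3, 161.9]
eef_rot: [3.141, 0.0, 1.606]
wrist_force: [-0.8, -0.5, 0.3]
finger_gap: 66.5
finger_force: 0.0
clock: 6.45
eef_pos: [568.4, 45.6, 160.9]
eef_rot: [-3.14, 0.0, 1.606]
wrist_force: [-0.1, 0.4, 0.1]
finger_gap: 93.6
finger_force: 0.0
[[285.90969768 224.48060661]]
```

View pics/w2.png

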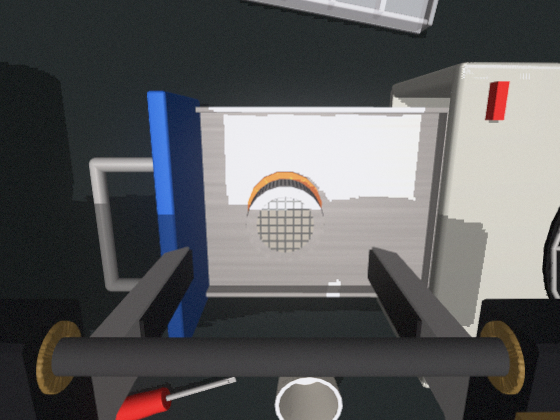

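The wrist view shows the drawer open, with the cell's round mesh top centred near (285,222), spanning u 248–322, on its orange seal. This is within 3 px of my prediction. I'll refine it with depth.

Run:
```python
from h import *
f=np.load("pics/w2.npz"); d=f["d"]
v,u=np.mgrid[0:420,0:560]; X=world(f,np.c_[u.ravel(),v.ravel()],d.ravel())
m=(abs(X[:,2]-86)<7)&(np.hypot(X[:,0]-572,X[:,1]-46)<45)&(d.ravel()>0)
P=X[m]; print(len(P),P.mean(0),np.percentile(P[:,2],[5,50,95]),cv2.minEnclosingCircle(P[:,:2].astype(np.float32)), P.min(0),P.max(0))
s=manip.read_state(); t=np.array([572,46.5,60]); print(totool(s,t-s["eef_pos"]))
```

```text
4715 [571.376541    47.47420553  87.00121333] [85.65957474 87.10173018 88.36529214] ((571.513916015625, 46.25859832763672), 29.121286392211914) [542.92660456  17.65892937  79.03924994] [599.84947702  75.26320272  89.71848879]
[  0.77170208   3.84195456 101.18155616]
```

```bash
python3 -m crank '[[100,0.5,3,25,0,0,0],[100,0.5,3,50,0,0,0],[100,0.5,3,75,0,0,0],[100,0.5,3,92,0,0,0],[100,0.5,3,101,0,0,0],[100,0.5,3,101,0,0,0],[64,0.5,3,101,0,0,0],[56,0.5,3,101,0,0,0],[50,0.5,3,101,0,0,0],[50,0.5,3,101,0,0,0]]' 15; python3 -m crank '[[50,0,0,0,0,0,0],[50,0,0,0,0,0,0],[50,0,0,0,0,0,0],[50,0,0,0,0,0,0]]'
```

```text
clock: 7.5
eef_pos: [572.3, 46.3, 61.0]
eef_rot: [3.141, 0.0, 1.606]
wrist_force: [0.6, 0.4, 0.3]
finger_gap: 65.3
finger_force: 0.0
clock: 7.9
eef_pos: [572.3, 46.3, 60.6]
eef_rot: [3.141, 0.0, 1.606]
wrist_force: [0.0, 0.4, 2.1]
finger_gap: 57.0
finger_force: 15.0
```

```bash
python3 -m crank '[[50,0,0,0.5,0,0,0.03],[50,0,0,1,0,0,0.08],[50,0,0,1,0,0,0.13],[50,0,0,1,0,0,0.18],[50,0,0,1,0,0,0.23],[50,0,0,1,0,0,0.28],[50,0,0,1,0,0,0.28]]' 20
```

```text
clock: 8.6
eef_pos: [572.8, 46.2, 60.4]
eef_rot: [3.14, -0.0, 1.324]
wrist_force: [-0.6, -0.4, 9.3]
finger_gap: 56.7
finger_force: 20.0
```

```bash
python3 -m crank '[[50,0,0,0,0,0,0.05],[50,0,0,0,0,0,0.1],[50,0,0,0,0,0,0.14],[50,0,0,0,0,0,0.14]]'; python3 -m crank '[[50,0,0,0,0,0,0.05],[50,0,0,0,0,0,0.1],[50,0,0,0,0,0,0.14],[50,0,0,0,0,0,0.14]]'
```

```text
clock: 9.0
eef_pos: [572.8, 46.2, 60.4]
eef_rot: [3.14, -0.001, 1.184]
wrist_force: [-0.8, 0.1, 7.8]
finger_gap: 56.6
finger_force: 20.0
clock: 9.4
eef_pos: [572.8, 46.2, 60.4]
eef_rot: [3.14, -0.001, 1.044]
wrist_force: [0.3, -0.8, 7.9]
finger_gap: 56.8
finger_force: 20.0
```

```bash
python3 -c "
from cell import manip; s=manip.read_state(); print(s['moment'],s['wrist_force'],s['eef_pos'])"
```

```text
[-0.16938648  0.03918522 -0.03853503] [ 0.26775732 -0.79485074  7.94259623] [572.79838418  46.19310363  60.39878122]
```

```bash
python3 -m crank '[[50,0,0,0,0,0,0.05],[50,0,0,0,0,0,0.1],[50,0,0,0,0,0,0.15],[50,0,0,0,0,0,0.15]]'
```

```text
clock: 9.8
eef_pos: [572.1, 46.2, 59.4]
eef_rot: [3.142, -0.0, 0.895]
wrist_force: [1.6, -0.1, -0.7]
finger_gap: 57.1
finger_force: 20.0
```

```bash
python3 -m crank '[[50,0,0,0,0,0,0.05],[50,0,0,0,0,0,0.1],[50,0,0,0,0,0,0.15],[50,0,0,0,0,0,0.15]]'
```

```text
clock: 10.2
eef_pos: [571.8, 46.3, 59.0]
eef_rot: [-3.141, 0.001, 0.746]
wrist_force: [0.1, -0.2, -1.9]
finger_gap: 56.6
finger_force: 20.0
```

It dropped during the previous call: z fell 1 mm and the force vanished. I'll turn back slightly and lower it.

```bash
python3 -m crank '[[50,0,0,0,0,0,-0.05],[50,0,0,1,0,0,-0.08],[50,0,0,2,0,0,-0.08],[50,0,0,3,0,0,-0.08],[50,0,0,4,0,0,-0.08],[50,0,0,4,0,0,-0.08]]'
```

```text
clock: 10.8
eef_pos: [572.1, 46.2, 55.3]
eef_rot: [3.142, 0.0, 0.826]
wrist_force: [1.0, -0.3, -2.5]
finger_gap: 56.8
finger_force: 20.0
```

```bash
python3 -m crank '[[50,0,0,2,0,0,0],[50,0,0,4,0,0,0],[50,0,0,6,0,0,0],[50,0,0,8,0,0,0],[50,0,0,9,0,0,0],[50,0,0,9,0,0,0],[50,0,0,9,0,0,0]]' 40
```

```text
clock: 11.5
eef_pos: [572.1, 46.3, 46.6]
eef_rot: [-3.142, 0.0, 0.826]
wrist_force: [-1.6, 1.1, 0.9]
finger_gap: 56.4
finger_force: 40.0
```

Now press 6 mm further, to home at z ≈ 40.5.

```bash
python3 -m crank '[[50,0,0,1,0,0,0],[50,0,0,2,0,0,0],[50,0,0,3,0,0,0],[50,0,0,4,0,0,0],[50,0,0,5,0,0,0],[50,0,0,5.5,0,0,0],[50,0,0,5.5,0,0,0],[50,0,0,5.5,0,0,0]]' 50
```

```text
clock: 12.3
eef_pos: [572.6, 46.3, 41.6]
eef_rot: [3.141, -0.001, 0.826]
wrist_force: [-2.2, 0.6, 8.0]
finger_gap: 56.5
finger_force: 50.0
```

```bash
python3 -m crank '[[50,0,0,0.5,0,0,0],[50,0,0,1,0,0,0],[50,0,0,1,0,0,0]]'; python3 -m crank '[[50,0,0,0.5,0,0,0],[50,0,0,0.5,0,0,0]]'
```

```text
clock: 12.6
eef_pos: [572.8, 46.3, 40.8]
eef_rot: [3.14, -0.001, 0.826]
wrist_force: [-2.5, 1.7, 10.7]
finger_gap: 56.9
finger_force: 50.0
clock: 12.8
eef_pos: [573.2, 46.3, 40.8]
eef_rot: [3.14, -0.002, 0.826]
wrist_force: [-1.6, 0.5, 13.0]
finger_gap: 56.8
finger_force: 50.0
```

```bash
python3 -m crank '[[50,0,0,0.5,0,0,0],[50,0,0,1,0,0,0],[50,0,0,1,0,0,0],[50,0,0,1,0,0,0]]'
python3 - <<'E'
from h import *
p,d=optics.camera("wrist"); c=optics.calibration("wrist"); cv2.imwrite("pics/w3.png",p[:,:,::-1])
v,u=np.mgrid[0:420,0:560]; X=world(c,np.c_[u.ravel(),v.ravel()],d.ravel())
m=(abs(X[:,2]-67)<12)&(np.hypot(X[:,0]-572,X[:,1]-46)<22)&(d.ravel()>0)
P=X[m]; print(len(P),P.mean(0),np.percentile(P[:,2],[5,50,95]))
A=np.c_[P[:,:2]-P[:,:2].mean(0),np.ones(len(P))]; print(np.linalg.lstsq(A,P[:,2],rcond=None)[0])
p,d=optics.camera("top"); cv2.imwrite("pics/t3.png",p[:,:,::-1])
E
```

```text
clock: 13.2
eef_pos: [573.8, 46.4, 40.7]
eef_rot: [3.138, -0.003, 0.826]
wrist_force: [-2.1, 1.0, 18.9]
finger_gap: 56.7
finger_force: 50.0
6370 [572.59969584  46.63317558  67.34309618] [66.28095468 67.35155358 68.38517509]
[4.74755382e-03 4.65738801e-04 6.73430962e+01]
```

View pics/w3.png

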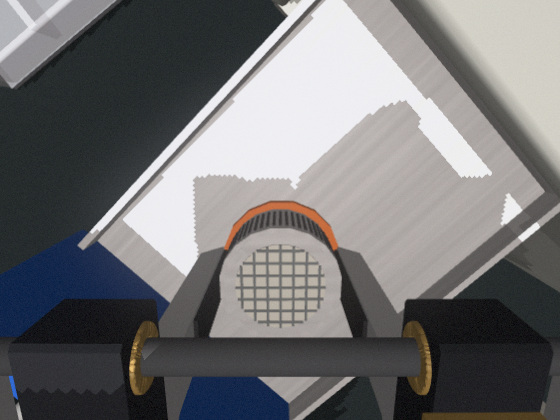

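View pics/t3.png

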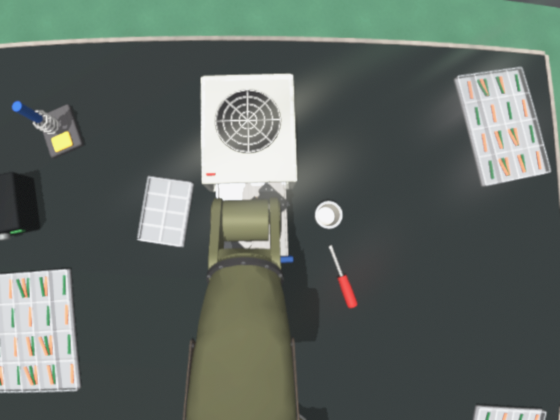

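The cell's top fell from z = 87.0 to 67.3 and is level. The press is against a hard stop (19 N), the drawer is still open and the tray, cup and screwdriver have not moved.

```bash
python3 -c "
from cell import manip; print(manip.sign_off())"
```

```text
the job is handed in; nothing more can be done
None
```

I handed the job in with the drawer pulled to its stop and the filter cell keyed over the pins and pressed home (about 19.7 mm down, 19 N), the gripper still holding it; the tray, cup and screwdriver look undisturbed in the last top view, and no verdict was returned.

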